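Nest the loose marker cone on its stack

ROBOT

A 6-joint arm with a two-finger parallel gripper is mounted at the origin on the work surface; the furniture and walls round the work are solid. World frame = base frame: x ahead of the robot, y to its left, z up, the work surface at z = 0. Lengths are in m, angles in rad, forces in N, time in s.
With the tool pointing down it reaches from about 0.25 to 0.725 m from the base axis. Payload 9.7 kg.
Tool frame: the origin (TCP) lies midway between the tips of the shut fingers; the grasp point (between the pads) lies 19 mm behind it; z points along the fingers, x is the direction in which the jaws open and shut, and the axes are right-handed (so a half turn about z gives the same grasp; the last joint's range is limited). The gripper opens to 85 mm and grips with 20 to 120 N. Pads are 22 mm wide; open, the fingers measure 114 mm over their backs; the gripper's body (76 mm by 85 mm) begins 54 mm behind the grasp point. The pads swing forward as they close: fully open they stand 13 mm farther back than shut.
Start: joints at [-1.198, 0.087, 0.176, 1.66, 0, 1.571], TCP at [0.2, -0.512, 0.231] pointing down, gripper open.
Joint ranges: [-3.13, 3.13], [-0.85, 1.81], [-1.15, 1.24], [-2.2, 2.28], [-1.44, 1.52], [-3.14, 3.14]. Speed limits (rad/s): [2.22, 2.22, 2.57, 3.14, 3.14, 3.14].

INTERFACE

Orientations are given as a unit quaternion [w, x, y, z].
In Python, from rig import get_state, read_camera, job_done gives the robot as it stands.
- The arm moves only by the tool carry_out, never from a script. Its argument "increments" is a list of rows, each an object with "linear": the shift along the world's x, y, z in cm, a list of three; "roll": the turn about the world's z in degrees; "jaw": the opening in per cent of the stroke, from 0 (shut) to 100 (fully open). In form: [{"linear": [tx, ty, tz], "roll": roll, "jaw": jaw}, ...]. A call has 1 to 20 rows; each row is the pose to reach, as a shift and turn from the pose measured when the call began; what a row does not reach only later rows make up. A row lasts 1/8 s, in which the tool goes at most 62.5 mm and 10.7 degrees, less where a joint would pass 70% of its speed; a pose out of reach is approached as far as the arm can. A call with a gripper value outside its range is refused whole. The fingers move at their own pace and stop on an object; "squeeze" is the grip in N (left out, the last holds). Time passes only in rows, so rows that repeat a pose let the fingers close. It gives the time, the measured TCP pose, the force and the opening at its end, in the units of the state.
- get_state(): the state, without advancing time (a new reading comes with each control period).
- read_camera(name): name is "scene" or "top" or "wrist"; returns a dict with "pixels" (420x560x3 uint8, red, green, blue), "K" (3x3 intrinsics, pixels), "xyz" and "attitude" of the camera in the world; the wrist camera has in their place "tool_from_camera" (4x4, takes a point from camera to tool coordinates, whose origin is the TCP and whose axes are the tool frame's). Camera axes: x right, y down, z forward; pixel columns grow to the right and rows downward; lengths in m; the calibration is good to about 2 mm. A picture is of the moment at which its call begins: read the wrist's pose just before it. There is no depth.
- job_done(): hands the job in, once; it reports no verdict.
The state is a dict: "t": time; "joint_positions": joint angles; "qvel": joint speeds; "tau": joint torques, N m; "ee_pos": TCP position; "orientation": TCP orientation; "contact_force": force on the tool from outside, world axes, zero at the start; "ft_torque": the same for the moment, N m; "finger_gap": finger opening in m.
Only numpy, scipy, OpenCV 4.12 (cv2) and the standard library are available. Lean on these libraries where they do the work, as an engineer would, in place of code of your own. Each camera call takes 0.05 s, during which the arm holds its last target. There are 200 camera calls.

TASK

The hot work is over, so stack the bench marker cones by colour. Pick up the orange cone that stands directly on the table and lower it, without dropping it, over the orange cone that stands on a round blue base plate until it is nested fully home, upright, and let go. The orange cone underneath stays on its base plate; leave the yellow cone alone.

Things in the scene. Friction and masses are not known exactly. Their poses are not given: they have to be found in the camera images.
- loose_orange_grip (a point): Grip point of the orange cone on the bare table: on its axis, in a straight round neck 26 mm in diameter and 39 mm long, 16 mm below the cone's top; z up. Hollow plastic cone with a white band, open below, 108 mm high, foot rim 76 mm across, about 0.2 kg. Below the neck, 23 mm under this point, it flares from 41 to 64 mm across. Hollow: 58 mm wide at the mouth, 34 mm at its ceiling, 62 mm up.
- standing_orange_grip (a point): The same point, 16 mm below the top, on the orange cone (same shape, loose) on a fixed round blue base plate (112 mm across, 6 mm thick, with a spigot inside the cone; a few mm of play). A cone nested fully home on it rests with its ceiling on the top of this cone's neck: its grip point is then 46 mm above this one, with about 4 mm of sideways play.
- standing_yellow_grip (a point): The same point, 16 mm below the top, on the yellow cone, a bystander of the same shape, loose, on an identical blue base plate of its own. Not to be disturbed.

How it is judged:
On the way:
1. the loose orange cone, still held, has been lowered over the standing orange cone to within about 25 mm of home (horizontal distance between loose_orange_grip and standing_orange_grip below 0.015 m and z of loose_orange_grip in the frame of standing_orange_grip below 0.071 m and contact force between loose_orange and the fingers above 0.5 N), for 0.05 s.
At the end, for the whole second after the job is handed in: The loose orange cone is nested on the standing orange cone: axes within 12 mm, 46 mm above it (40 to 52 mm), both upright within 10 degrees, at rest; the standing orange cone and the yellow cone each within 20 mm of where they stood (horizontal distance between loose_orange_grip and standing_orange_grip below 0.012 m and z of loose_orange_grip in the frame of standing_orange_grip between 0.04 and 0.052 m and angle between each of loose_orange_grip, standing_orange_grip's own z axis and vertical below 0.17 rad and distance of each of standing_orange_grip, standing_yellow_grip from where it was at the start of the episode below 0.02 m and linear speed of loose_orange below 0.02 m/s); the robot touches nothing.
It fails at once if the yellow cone is shifted by more than 30 mm or knocked over (distance of standing_yellow_grip from where it was at the start of the episode above 0.03 m).
It fails at once if the standing orange cone is knocked off its base plate (distance of standing_orange_grip from where it was at the start of the episode above 0.04 m).
It also fails if it takes over 43 s, if anything falls off the work surface, if the arm or the gripper's body presses on something with over 40 N, if the wrist force passes 120 N, or if a joint passes its speed limit or range.

## Working session

There is one attempt and no reset: what is moved stays moved. The work goes in short steps, Python scripts to look and compute and a tool call to move; the robot and the scene stay as the last step left them, time stands still between calls to the robot, and variables do not carry over. Pictures are saved under pics/ and viewed, about 8 in all and at most 12, crops included, and the job is handed in when it is done.

Besides the shell and the picture viewer there is one more tool, called after "Call:" as a command line: name --argument value ..., lists and objects as JSON in quotes. carry_out: Moves the arm, as the interface text tells. Its arguments: {"type":"object","properties":{"increments":{"type":"array"},"squeeze":{"type":"number"}},"required":["increments"]}

```bash
mkdir -p pics
cat > h.py <<'E'
import numpy as np, cv2
from scipy.spatial.transform import Rotation as R
from rig import get_state, read_camera, job_done
def rot(a):
    a=np.array(a,float)
    return a if a.shape==(3,3) else R.from_quat(a,scalar_first=True).as_matrix()
def cam(n):
    s=get_state(); c=read_camera(n)
    if n=="wrist":
        T=np.eye(4);T[:3,:3]=rot(s["orientation"]);T[:3,3]=s["ee_pos"]; T=T@np.array(c["tool_from_camera"])
        c["R"],c["p"]=T[:3,:3],T[:3,3]
    else: c["R"],c["p"]=rot(c["attitude"]),np.array(c["xyz"])
    return c
def plane(c,u,v,z):
    d=c["R"]@np.linalg.inv(c["K"])@[u,v,1]
    return c["p"]+d*(z-c["p"][2])/d[2]
def proj(c,P):
    q=np.array(c["K"])@(c["R"].T@(np.array(P)-c["p"])); return q[:2]/q[2]
def save(c,n): cv2.imwrite(f"pics/{n}.png",c["pixels"][:,:,::-1])
E
python3 - <<'E'
from h import *
for n in ("scene","top"):
    c=cam(n); save(c,n+"0"); print(n,c["p"],c["R"].round(2).tolist(),np.array(c["K"]).round(1).tolist())
s=get_state();print(s)
a=[cv2.imread(f"pics/{n}0.png") for n in("top",)]
E
```

```text
scene [-0.00358042  0.61089999  0.60772027] [[-0.71, -0.4, 0.58], [-0.71, 0.38, -0.6], [0.02, -0.83, -0.55]] [[423.8, 0.0, 284.2], [0.0, 423.8, 210.6], [0.0, 0.0, 1.0]]
top [0.32220053 0.09940067 0.96570078] [[0.01, -0.98, 0.18], [-1.0, -0.01, 0.0], [-0.0, -0.18, -0.98]] [[468.0, 0.0, 283.7], [0.0, 468.0, 207.0], [0.0, 0.0, 1.0]]
{'t': 0.1, 'joint_positions': array([-1.19796897e+00,  8.74543070e-02,  1.75239755e-01,  1.65979051e+00,
       -1.78102674e-06,  1.57083862e+00]), 'qvel': array([-0.00096494, -0.00136456,  0.0019409 ,  0.00011289,  0.00021727,
        0.00036236]), 'tau': array([ 9.22347572e-04, -5.21560979e+01,  4.65652549e+01,  1.60489487e-02,
        7.86962278e-05,  9.77404568e-06]), 'ee_pos': array([ 0.20026823, -0.51203994,  0.23064043]), 'orientation': array([-3.39999004e-04,  8.25896520e-01, -5.63821401e-01, -4.99661888e-04]), 'contact_force': array([ 1.29687003,  0.97991316, -0.12826759]), 'ft_torque': array([ 0.02648698, -0.03364828,  0.05091363]), 'finger_gap': 0.08540289083653707}
```

View pics/top0.png

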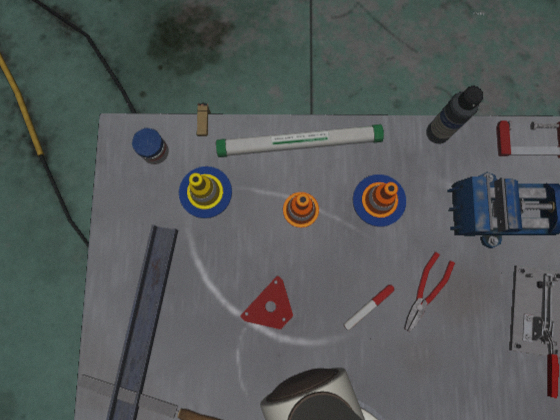

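View pics/scene0.png

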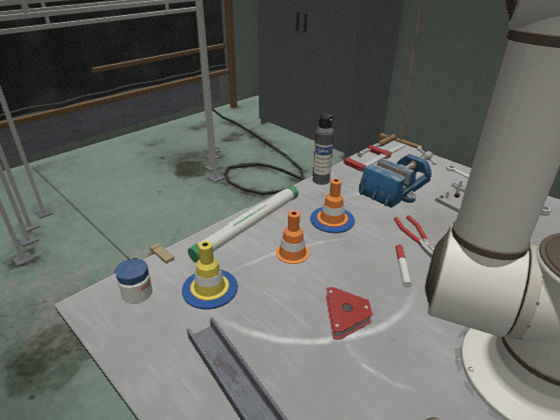

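The top view shows the loose orange cone's top at about (303,201), the standing orange's at (390,189) on its blue plate, and the yellow's at (195,181). In the scene view these tops are at about (293,214), (336,182) and (205,244).

Run:
```python
from h import *
c=cam("top"); hsv=cv2.cvtColor(c["pixels"],cv2.COLOR_RGB2HSV)
def blobs(m,box):
    k=np.zeros_like(m);x0,x1,y0,y1=box;k[y0:y1,x0:x1]=m[y0:y1,x0:x1];return k
def hullc(m):
    p=np.argwhere(m)[:,::-1].astype(np.int32); return cv2.fitEllipse(cv2.convexHull(p))
org=cv2.inRange(hsv,(5,150,80),(18,255,255));yel=cv2.inRange(hsv,(22,150,80),(35,255,255));blue=cv2.inRange(hsv,(100,120,50),(125,255,255))
for n,m,b,z in(("loose rim",org,(270,335,180,235),.003),("plateO",blue,(345,415,165,235),.006),("plateY",blue,(170,240,160,225),.006)):
    e=hullc(blobs(m,b));P=plane(c,*e[0],z);print(n,np.round(e[0],1),np.round(e[1],1),P.round(4),"diam",max(e[1])/468*np.linalg.norm(c["p"]-P))
s=cam("scene"); h2=cv2.cvtColor(s["pixels"],cv2.COLOR_RGB2HSV)
im=cv2.resize(c["pixels"][150:240,170:420],None,fx=3.2,fy=3.2,interpolation=cv2.INTER_CUBIC)
for n,u,z in(("L",(303,201),.108),("O",(390,189),.114),("Y",(195,181),.114)):
    P=plane(c,*u,z);print(n,P.round(4),"in scene",proj(s,P).round(1), "bearing",np.hypot(*P[:2]).round(3))
cv2.imwrite("pics/crop.png",im[:,:,::-1])
```

```text
loose rim [300.5 209.3] [34.9 35.7] [0.4971 0.0656 0.003 ] diam 0.07473401673662977
plateO [379.1 200. ] [51. 53.] [ 0.5173 -0.0987  0.006 ] diam 0.11319660584125207
plateY [204.9 191.8] [50.7 52.7] [0.5325 0.2663 0.006 ] diam 0.1121897872561979
L [0.4937 0.0647 0.108 ] in scene [296.4 213.8] bearing 0.498
O [ 0.5165 -0.0973  0.114 ] in scene [337.  181.2] bearing 0.526
Y [0.5293 0.2669 0.114 ] in scene [207.7 245.4] bearing 0.593
```

View pics/crop.png

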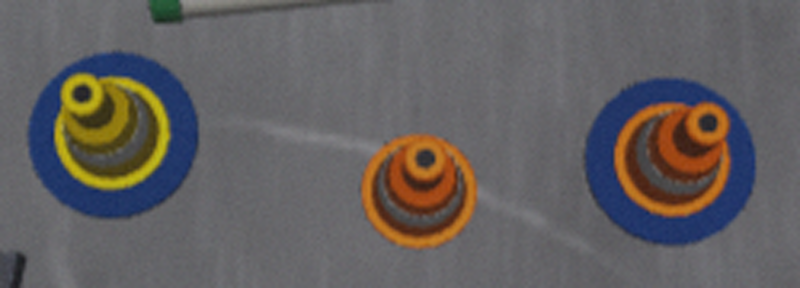

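The two views agree and the sizes check out: the plates measure 113 and 112 mm and the foot 75 mm. That puts the loose cone near (0.496, 0.065) and the standing orange near (0.518, -0.099). I'll move above the loose cone for a wrist view.

Call:
carry_out --increments '[{"linear": [0.8,1.5,0],"roll": 2,"jaw": 100},{"linear": [2.3,4.5,0],"roll": 6,"jaw": 100},{"linear": [4.5,8.8,0],"roll": 12,"jaw": 100},{"linear": [6.8,13.2,0],"roll": 18,"jaw": 100},{"linear": [9.1,17.6,0],"roll": 24,"jaw": 100},{"linear": [11.4,22.0,0],"roll": 30,"jaw": 100},{"linear": [13.6,26.4,0],"roll": 36,"jaw": 100},{"linear": [15.9,30.8,0],"roll": 42,"jaw": 100},{"linear": [18.2,35.2,0],"roll": 48,"jaw": 100},{"linear": [20.4,39.6,0],"roll": 54,"jaw": 100},{"linear": [22.7,44.0,0],"roll": 60,"jaw": 100},{"linear": [25.0,48.4,0],"roll": 66,"jaw": 100},{"linear": [27.2,52.8,0],"roll": 72,"jaw": 100},{"linear": [28.8,56.0,0],"roll": 75,"jaw": 100},{"linear": [29.5,57.4,0],"roll": 76,"jaw": 100},{"linear": [29.6,57.7,0],"roll": 76,"jaw": 100},{"linear": [29.6,57.7,0],"roll": 76,"jaw": 100}]' --squeeze 40

```text
t: 2.33
ee_pos: [0.4959, 0.0644, 0.231]
orientation: [0.0, 0.998, 0.064, -0.0]
contact_force: [-0.4, 0.8, 0.4]
finger_gap: 0.0856
```

Run:
```python
from h import *
c=cam("wrist"); save(c,"w1"); print(c["p"],get_state()["ee_pos"],get_state()["t"])
for P in([.496,.065,.108],[.518,-.099,.114]): print(proj(c,P))
```

```text
[0.48724135 0.132487   0.37476327] [0.49588319 0.06412207 0.23107616] 2.375
[278.48551659 209.49256084]
[279.55082446 403.70339782]
```

View pics/w1.png

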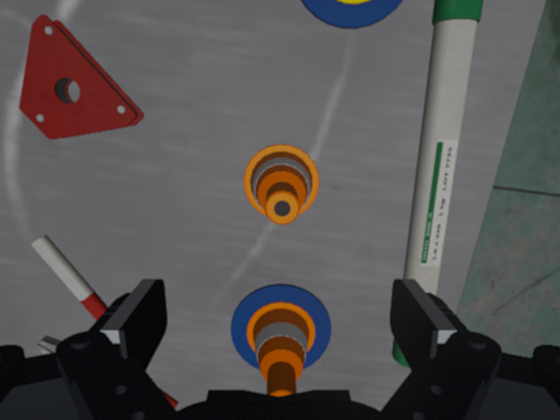

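The wrist view shows the loose cone's top at (282,208), against a predicted (278.5,209.5). The standing cone's plate is at about (281,328) with its top hidden behind the gripper. I'll compute both from these pixels.

Run:
```python
from h import *
c=cam("wrist"); hsv=cv2.cvtColor(c["pixels"],cv2.COLOR_RGB2HSV)
print("L top",plane(c,282,208,.108).round(4))
m=cv2.inRange(hsv,(5,150,80),(18,255,255)); m[:130]=0;m[235:]=0;m[:,:200]=0;m[:,350:]=0
# rim: foot at z~.003
p=np.argwhere(m)[:,::-1].astype(np.int32); p=p[p[:,1]<195]
e=cv2.fitEllipse(cv2.convexHull(p));print(e,plane(c,*e[0],.003).round(4))
b=cv2.inRange(hsv,(100,120,50),(125,255,255));b[:270]=0;b[385:]=0;b[:,:215]=0;b[:,345:]=0
p=np.argwhere(b)[:,::-1].astype(np.int32);e=cv2.fitEllipse(cv2.convexHull(p));print(e,plane(c,*e[0],.006).round(4))
print(rot(get_state()["orientation"]).round(3).tolist())
```

```text
L top [0.4985 0.0662 0.108 ]
((280.7602844238281, 180.5264434814453), (73.30577850341797, 74.9074478149414), 84.89117431640625) [0.498 0.068 0.003]
((280.4776306152344, 328.6147155761719), (88.89846801757812, 99.39300537109375), 90.32091522216797) [ 0.5189 -0.0957  0.006 ]
[[0.992, 0.127, -0.001], [0.127, -0.992, -0.0], [-0.001, 0.0, -1.0]]
```

Call:
carry_out --increments '[{"linear": [0.2,0.2,-1.5],"roll": 0,"jaw": 100},{"linear": [0.2,0.2,-4.0],"roll": 0,"jaw": 100},{"linear": [0.2,0.2,-7.0],"roll": 0,"jaw": 100},{"linear": [0.2,0.2,-10.0],"roll": 0,"jaw": 100},{"linear": [0.2,0.2,-12.5],"roll": 0,"jaw": 100},{"linear": [0.2,0.2,-14.5],"roll": 0,"jaw": 100},{"linear": [0.2,0.2,-15.6],"roll": 0,"jaw": 100},{"linear": [0.2,0.2,-15.6],"roll": 0,"jaw": 100},{"linear": [0.2,0.2,-15.6],"roll": 0,"jaw": 60},{"linear": [0.2,0.2,-15.6],"roll": 0,"jaw": 40},{"linear": [0.2,0.2,-15.6],"roll": 0,"jaw": 20},{"linear": [0.2,0.2,-15.6],"roll": 0,"jaw": 0},{"linear": [0.2,0.2,-15.6],"roll": 0,"jaw": 0},{"linear": [0.2,0.2,-15.6],"roll": 0,"jaw": 0},{"linear": [0.2,0.2,-15.6],"roll": 0,"jaw": 0}]' --squeeze 40

```text
t: 4.3
ee_pos: [0.4982, 0.0661, 0.0757]
orientation: [0.0, 0.998, 0.063, 0.0]
contact_force: [-0.6, 0.2, 5.4]
finger_gap: 0.0249
```

The gap is 25 mm, which fits the neck. Lifting 16 cm.

Call:
carry_out --increments '[{"linear": [0,0,0.6],"roll": 0,"jaw": 0},{"linear": [0,0,2],"roll": 0,"jaw": 0},{"linear": [0,0,4],"roll": 0,"jaw": 0},{"linear": [0,0,6.5],"roll": 0,"jaw": 0},{"linear": [0,0,9],"roll": 0,"jaw": 0},{"linear": [0,0,11.5],"roll": 0,"jaw": 0},{"linear": [0,0,14],"roll": 0,"jaw": 0},{"linear": [0,0,15.5],"roll": 0,"jaw": 0},{"linear": [0,0,16],"roll": 0,"jaw": 0},{"linear": [0,0,16],"roll": 0,"jaw": 0},{"linear": [0,0,16],"roll": 0,"jaw": 0}]' --squeeze 60

```text
t: 5.68
ee_pos: [0.498, 0.066, 0.2348]
orientation: [0.0, 0.998, 0.063, -0.0]
contact_force: [1.3, 0.1, -1.3]
finger_gap: 0.0239
```

Run:
```python
from h import *
w=cam("wrist");t=cam("scene");s=get_state();print(s["ee_pos"],s["finger_gap"],s["contact_force"],s["t"])
cv2.imwrite("pics/h2.png",np.hstack([cv2.resize(w["pixels"],(400,300)),cv2.resize(t["pixels"][100:310,180:460],(400,300))])[:,:,::-1])
```

```text
[0.49798501 0.06606485 0.23493996] 0.024262138617950416 [-0.79908708 -0.12419541 -1.76475735] 5.775
```

View pics/h2.png

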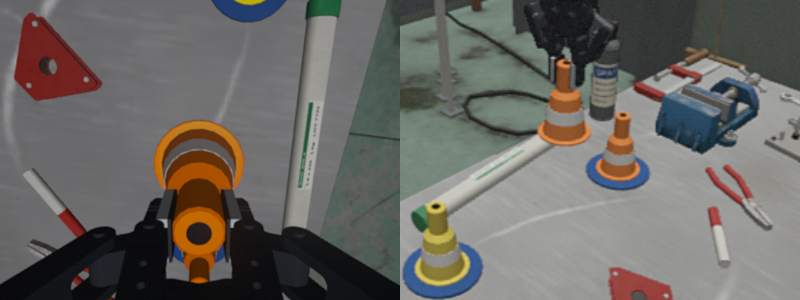

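The wrist half shows the cone held upright between the pads, and the scene half shows its foot well above the standing cone. The loose-to-standing offsets from both cameras agree: (2.0 to 2.2, -16.4 to -16.5) cm. I'll traverse by that.

Call:
carry_out --increments '[{"linear": [0.1,-0.8,0],"roll": 0,"jaw": 0},{"linear": [0.3,-2.5,0],"roll": 0,"jaw": 0},{"linear": [0.6,-5,0],"roll": 0,"jaw": 0},{"linear": [1.0,-8,0],"roll": 0,"jaw": 0},{"linear": [1.4,-11,0],"roll": 0,"jaw": 0},{"linear": [1.8,-13.5,0],"roll": 0,"jaw": 0},{"linear": [2.0,-15.5,0],"roll": 0,"jaw": 0},{"linear": [2.1,-16.3,0],"roll": 0,"jaw": 0},{"linear": [2.1,-16.5,0],"roll": 0,"jaw": 0},{"linear": [2.1,-16.5,0],"roll": 0,"jaw": 0},{"linear": [2.1,-16.5,0],"roll": 0,"jaw": 0}]'

```text
t: 7.15
ee_pos: [0.519, -0.0983, 0.235]
orientation: [0.0, 0.998, 0.064, -0.0]
contact_force: [-0.1, 0.4, -1.7]
finger_gap: 0.0244
```

Run:
```python
from h import *
t=cam("top");c=cam("scene");s=get_state();print(s["ee_pos"],s["finger_gap"],s["contact_force"],s["t"])
cv2.imwrite("pics/h3.png",np.hstack([cv2.resize(t["pixels"][130:280,280:480],(400,300)),cv2.resize(c["pixels"][100:250,240:440],(400,300),interpolation=cv2.INTER_CUBIC)])[:,:,::-1])
```

```text
[ 0.51898925 -0.09844202  0.23499369] 0.024396366843094215 [-0.11919306  0.27082631 -0.94301523] 7.25
```

View pics/h3.png

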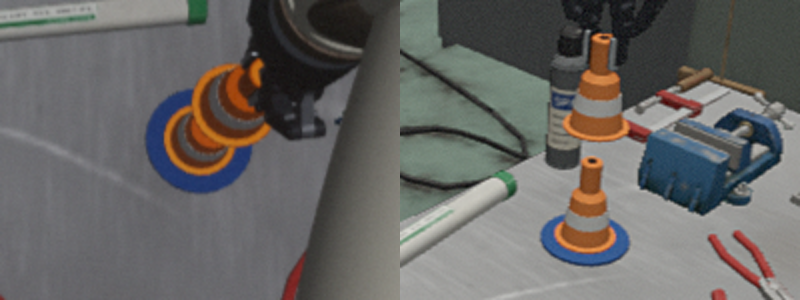

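The scene half shows the held cone above the standing one. Their axes line up roughly, so I'll check numerically by projecting.

Run:
```python
from h import *
c=cam("scene");t=cam("top")
f=lambda p:((p-[240,100])*2).round(1)
for P in([.519,-.0985,.006],[.519,-.0985,.114],[.519,-.0985,.159],[.519,-.0985,.267]): print(P[2],f(proj(c,P)))
hsv=cv2.cvtColor(c["pixels"],cv2.COLOR_RGB2HSV);m=cv2.inRange(hsv,(4,150,80),(18,255,255))
m[:,:310]=0;m[:,360:]=0
for r in list(range(114,174,5))+list(range(176,232,5)):
    x=np.flatnonzero(m[r]); 
    if len(x): print(r,(r-100)*2,"centre",(x.min()+x.max()+1-480),"w",2*(x.max()-x.min()+1))
hs=cv2.cvtColor(t["pixels"],cv2.COLOR_RGB2HSV);b=cv2.inRange(hs,(100,120,50),(125,255,255));b[:165]=0;b[235:]=0;b[:,:345]=0;b[:,415:]=0
```

```text
0.006 [185.5 236.4]
0.114 [192.9 161.2]
0.159 [196.2 127.1]
0.267 [205.   37.7]
119 38 centre 200 w 20
124 48 centre 200 w 16
129 58 centre 200 w 16
134 68 centre 198 w 16
139 78 centre 201 w 38
144 88 centre 200 w 40
149 98 centre 202 w 20
159 118 centre 194 w 56
164 128 centre 198 w 64
169 138 centre 198 w 36
181 162 centre 192 w 20
186 172 centre 191 w 18
191 182 centre 190 w 20
196 192 centre 189 w 30
201 202 centre 188 w 36
206 212 centre 189 w 26
211 222 centre 163 w 2
216 232 centre 185 w 58
221 242 centre 186 w 52
226 252 centre 190 w 8
```

The projections agree to about 2 mm, and the fingers partly hide the neck. Lowering in stages.

Call:
carry_out --increments '[{"linear": [0,0,-0.8],"roll": 0,"jaw": 0},{"linear": [0,0,-2.0],"roll": 0,"jaw": 0},{"linear": [0,0,-3.2],"roll": 0,"jaw": 0},{"linear": [0,0,-4.2],"roll": 0,"jaw": 0},{"linear": [0,0,-5.0],"roll": 0,"jaw": 0},{"linear": [0,0,-5.8],"roll": 0,"jaw": 0},{"linear": [0,0,-6.6],"roll": 0,"jaw": 0},{"linear": [0,0,-7.3],"roll": 0,"jaw": 0},{"linear": [0,0,-8.0],"roll": 0,"jaw": 0},{"linear": [0,0,-8.0],"roll": 0,"jaw": 0}]'

```text
t: 8.6
ee_pos: [0.5188, -0.0985, 0.1544]
orientation: [-0.0, 0.998, 0.064, -0.001]
contact_force: [0.2, -0.1, -1.2]
finger_gap: 0.0243
```

No contact force so far. Continuing to just above home.

Call:
carry_out --increments '[{"linear": [0,0,-0.5],"roll": 0,"jaw": 0},{"linear": [0,0,-1.0],"roll": 0,"jaw": 0},{"linear": [0,0,-1.5],"roll": 0,"jaw": 0},{"linear": [0,0,-2.0],"roll": 0,"jaw": 0},{"linear": [0,0,-2.3],"roll": 0,"jaw": 0},{"linear": [0,0,-2.3],"roll": 0,"jaw": 0}]'

```text
t: 9.35
ee_pos: [0.5186, -0.0985, 0.1312]
orientation: [-0.0, 0.998, 0.064, -0.001]
contact_force: [0.3, 0.0, -1.8]
finger_gap: 0.0242
```

Call:
carry_out --increments '[{"linear": [0,0,-0.1],"roll": 0,"jaw": 0},{"linear": [0,0,-0.2],"roll": 0,"jaw": 0},{"linear": [0,0,-0.3],"roll": 0,"jaw": 0},{"linear": [0,0,-0.3],"roll": 0,"jaw": 0}]'

```text
t: 9.85
ee_pos: [0.5186, -0.0985, 0.1281]
orientation: [-0.0, 0.998, 0.064, -0.001]
contact_force: [-0.6, 0.3, -1.8]
finger_gap: 0.0247
```

Call:
carry_out --increments '[{"linear": [0,0,-0.1],"roll": 0,"jaw": 0},{"linear": [0,0,-0.2],"roll": 0,"jaw": 0},{"linear": [0,0,-0.2],"roll": 0,"jaw": 0}]'

```text
t: 10.22
ee_pos: [0.5188, -0.0986, 0.1277]
orientation: [0.0, 0.998, 0.064, -0.0]
contact_force: [-3.4, 1.0, 10.4]
finger_gap: 0.0246
```

There is 10 N of contact at TCP z 0.1277, against 0.128 expected for home. Letting go and backing straight up.

Call:
carry_out --increments '[{"linear": [0,0,0],"roll": 0,"jaw": 20},{"linear": [0,0,0],"roll": 0,"jaw": 40},{"linear": [0,0,0],"roll": 0,"jaw": 70},{"linear": [0,0,0],"roll": 0,"jaw": 100},{"linear": [0,0,0],"roll": 0,"jaw": 100},{"linear": [0,0,0],"roll": 0,"jaw": 100},{"linear": [0,0,0.8],"roll": 0,"jaw": 100},{"linear": [0,0,2],"roll": 0,"jaw": 100},{"linear": [0,0,4],"roll": 0,"jaw": 100},{"linear": [0,0,6.5],"roll": 0,"jaw": 100},{"linear": [0,0,9.5],"roll": 0,"jaw": 100},{"linear": [0,0,12],"roll": 0,"jaw": 100},{"linear": [-2,0,13],"roll": 0,"jaw": 100},{"linear": [-6,0,13],"roll": 0,"jaw": 100},{"linear": [-10,0,13],"roll": 0,"jaw": 100},{"linear": [-13,0,13],"roll": 0,"jaw": 100},{"linear": [-14,0,13],"roll": 0,"jaw": 100},{"linear": [-14,0,13],"roll": 0,"jaw": 100}]'

```text
t: 12.48
ee_pos: [0.3791, -0.0987, 0.2585]
orientation: [0.0, 0.998, 0.064, 0.001]
contact_force: [0.5, -0.1, 0.2]
finger_gap: 0.0853
```

Run:
```python
from h import *
t=cam("top");c=cam("scene");s=get_state();print(s["ee_pos"],s["contact_force"],s["t"])
for P in([.518,-.098,.114],[.518,-.098,.16]): print("pred",(proj(c,P)-[240,100])*2, (proj(t,P)-[280,130])*2)
cv2.imwrite("pics/h4.png",np.hstack([cv2.resize(t["pixels"][130:280,280:480],(400,300)),cv2.resize(c["pixels"][100:250,240:440],(400,300),interpolation=cv2.INTER_CUBIC)])[:,:,::-1])
hs=cv2.cvtColor(t["pixels"],cv2.COLOR_RGB2HSV);blue=cv2.inRange(hs,(100,120,50),(125,255,255));y=cv2.inRange(hs,(22,150,80),(35,255,255));print(np.argwhere(y[160:225,170:240]).mean(0)+[160,170])
i=cv2.cvtColor(cv2.imread("pics/top0.png"),cv2.COLOR_BGR2HSV);y=cv2.inRange(i,(22,150,80),(35,255,255));print("before",np.argwhere(y[160:225,170:240]).mean(0)+[160,170])
```

```text
[ 0.37964708 -0.09864729  0.25785122] [-0.01277425 -0.05917046 -0.43288829] 12.575
pred [193.27323047 161.64340768] [220.67590587 116.39366229]
pred [196.71833341 126.77028951] [232.31954444 104.8042481 ]
[189.340729  203.2614897]
before [189.13213703 203.15334421]
```

View pics/h4.png

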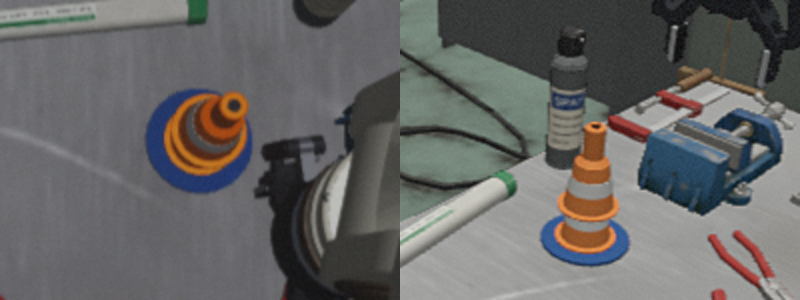

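The cones are nested upright. The upper cone's top is at (596,127) in the scene half and (233,104) in the top half, within a pixel of the home prediction, and the yellow cone hasn't moved. Handing in.

```bash
python3 -c "
from rig import job_done; print(job_done())"
```

```text
the job is handed in; nothing more can be done
None
```

The loose orange cone is nested on the standing orange cone, released and upright. I handed the job in at about 12.6 s of the 43 s allowed; no verdict is reported.

- **Lowering:** I gripped the cone by its neck and lowered it while still held. Contact came at about 10 N with the tool tip at z = 0.1277 m, against about 0.128 m expected for fully home.
- **Nesting:** after release, the top of the nested cone was within a pixel (about 1–2 mm) of the predicted home position in both the top and scene views.
- **Other cones:** the orange cone underneath is on its base plate, judged from the pictures only. The yellow cone's image centre moved 0.2 pixel, so it was not disturbed.
- **Robot:** the gripper is open and clear of everything.
- **Disagreement:** while the cone was held, its neck in the scene view sat about 5 mm off the projection. I put this down to a finger hiding one side, and the final view agreed.

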